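# Bring the run-out sensor over a brake disc

## Robot

A 6-joint arm with a two-finger parallel gripper is mounted at the origin on the work surface. World frame = base frame: x ahead of the robot, y to its left, z up, the work surface at z = 0. Lengths are in m, angles in degrees, forces in N, time in s.
With the tool pointing down it reaches from about 0.35 to 0.875 m from the base axis. Payload 4.2 kg.
Tool frame: the origin (TCP) lies on the centre line of the jaws, within the pads' length; the fingertips stand 25 mm ahead of it and the grasp point (between the pads) lies 6 mm ahead of it (finger_overhang is the distance from the TCP to the fingertips, in m); z points along the fingers, y is the line along which they close (so a half turn about z gives the same grasp; the last joint's range is limited). The gripper opens to 87 mm and grips with 3 to 60 N. Pads are 19 mm wide; open, the fingers measure 117 mm over their backs; the gripper's body (75 mm by 190 mm) begins 51 mm behind the grasp point.
Start: joints at [14.817, 22.042, 0.453, 0, -68.411, -14.817], TCP at [0.625, 0, 0.248] pointing down, gripper open.
Joint ranges: [-179.83, 179.83], [-69.29, 118.12], [-61.27, 80.66], [-181.25, 117.63], [-171.15, -9.14], [-177.46, 177.46]. Speed limits (degrees/s): [159.86, 159.86, 180, 180, 180, 180].

## Interface

Orientations are given as a 3x3 rotation matrix whose columns are the frame's x, y, z axes.
In Python, from station import sense, capture, finish_job, spot_in, tip_of, finger_overhang gives the robot as it stands. The module is installed in compiled form; this text tells all that it offers.
- The arm moves only by the tool servo_tool, never from a script. Its arguments are lists of equal length, an entry for each row: "slide": the shift along the tool's x, y, z in m, a list of three; "spin": the turn about the tool's z in degrees; "grip": the closure, from 0 (fully open) to 1 (shut). A call has exactly 5 rows; each row is the pose to reach, as a shift and turn from the pose commanded when the call began, along the tool's axes at that moment; what a row does not reach only later rows make up. A row lasts 1/12 s, in which the tool goes at most 41.7 mm and 7.16 degrees, less where a joint would pass 70% of its speed; a pose out of reach is approached as far as the arm can. A call with a gripper value outside its range is refused whole. The fingers move at their own pace and stop on an object; the grip force is fixed at half the most. Time passes only in rows, so rows that repeat a pose let the fingers close, or fill a call up. It gives the time, the measured TCP pose, the force, the opening and the grip force at its end, in the units of the state.
- sense(): the state, without advancing time (a new reading comes with each control period).
- capture(name): name is "scene" or "side" or "wrist"; returns a dict with "pixels" (420x560x3 uint8, blue, green, red), "depth" (420x560 float32, m along the optical axis (not along the pixel's ray), 0 where there is no reading), "fx", "fy", "cx", "cy" (pixels), "R" (3x3) and "t" (3): a world point X has camera coordinates R X + t; the wrist camera has in their place "hand_eye" (4x4, takes a point from camera to tool coordinates, whose origin is the TCP and whose axes are the flange's). Camera axes: x right, y down, z forward; pixel columns grow to the right and rows downward; lengths in m; the calibration is good to about 2 mm. A picture is of the moment at which its call begins: read the wrist's pose just before it.
- finish_job(): hands the job in; it is judged then, once.
Trained networks look in the newest picture that a camera, given by its name, has taken for a name from the list of things; names that differ only in an ending like _2 or _b are one class to them, and where a whole thing is asked for, a point or a joint stands for the part that bears it (a point fixed in the world has none). Each returns a list of dicts, best first, with "conf" (0 to 1); they miss things now and then, are a little off and sometimes report something else, mostly with a low value. They report only what shows in the picture. A call takes as long as a camera call.
- spot_in(thing, camera): "point" ([x, y, z] in m, in world coordinates, good to about 4 mm: the middle of the surface that is visible of it).
- tip_of(thing, camera): "point" ([x, y, z] in m, in world coordinates, good to about 4 mm: a listed point, or the origin of a listed thing).
The state is a dict: "time_s": time; "joints": joint angles; "joint_velocities": joint speeds; "effort": joint torques, N m; "tcp_pos": TCP position; "ee_rot": TCP orientation; "wrist_force": force on the tool from outside, world axes, zero at the start; "moment": the same for the moment, N m; "gripper_width": opening from 0.0 (shut) to 1.0 (fully open); "gripper_force": force on a finger pad.
Only numpy, scipy, OpenCV 4.12 (cv2) and the standard library are available. Lean on these libraries where they do the work, as an engineer would, in place of code of your own. Each camera call takes 0.05 s, during which the arm holds its last target. There are 200 camera calls.

## Task

The boom of the brake-disc run-out stand is parked aside: throw its arrest lever over to free it, swing the boom round until it rests against its stop, pointing at the clamped disc, and push the arrest lever fully back so that it locks the boom again. Then squeeze the lock button in the side of the sensor head, draw the telescoping arm out to the 60 mm mark on its scale, and finish still gripping it there, because its spring pulls it home when let go. Do not touch the brake disc, and leave the tools and parts lying around where they are.

Things in the scene. Friction and masses are not known exactly. Their poses are not given: they have to be found in the camera images.
- stand: Brake-disc run-out stand, fixed: grey base plate, top 22 mm above the bench, x -110 to +110, y -475 to +105 mm; a steel column near one end, the disc spindle near the other. Origin: on the column's axis at bench level. z up; -y points from the column to the spindle (311 mm away). A read-out box 56 mm high sits on the plate at x +78, y +45 mm.
- boom_pivot (a point): Point on the column's axis (the boom's vertical swing axis) at the height of the boom's tube, 152 mm above the bench. Axes as the stand's. The boom is an aluminium square tube 22 mm wide, its top 163 mm above the bench (the block round it at the column 46 mm wide, top 166 mm), reaching 75 mm from this axis towards the sensor head and 91 mm behind it.
- boom (a joint): Swing (rad) of the boom. 0 = against the stop post, pointing along the stand's -y at the disc's centre; grows clockwise from above: at q it points along (-sin q, -cos q) in the stand's frame. Parked at 1.0 to 1.22; range 0 to 1.27. Friction only (1 N at the head), stays where left. With the lever home it has 0.035 rad of play at the stop, and when parked moves only between 0.95 and 1.27.
- arrest (a joint): Angle (rad) of the arrest lever, a flat steel pawl lever on a vertical pivot beside the column. 0 = home: its nose stands in a notch of the boom's index rim and locks it. Grows clockwise from above, range 0 to 0.6; beyond 0.35 the boom is free. Friction only (0.7 N at the knob), stays where put. It goes home only with the boom parked or within about 0.05 rad of its stop.
- arrest_pivot (a point): Pivot of the arrest lever, on the lever's axis, 116 mm above the bench, at x = -3.5, y = +60 mm in the stand's frame.
- arrest_knob (a point): Centre of the black ball knob (24 mm diameter) standing up at the end of the arrest lever, 146 mm above the bench (top of the ball 158 mm), 90 mm from the lever's pivot. The lever's bar under it lies at 112 to 120 mm. With the lever at angle a the knob lies from the pivot in the direction 135 degrees minus a, counter-clockwise from the stand's x axis.
- head (a point): Centre of the sensor head, the black block to grip: 30 (x) x 36 (y) x 32 mm high, 152 mm above the bench, 103 mm from the column's axis when home. Axes of the boom: z up, -y outward (the way it is drawn), +x the side of the lock button: pinched along x here, one finger meets the button, the other the plain side (39 mm over the button). Tube mouth and catch lie at +y 25 mm and more.
- lock_button (a joint): Travel (m) of the lock button, a round steel button 18 mm in diameter that stands 9 mm proud of the head's +x side; 0 = out, 0.007 = fully in (4 N to start, 10 N fully in). Its tooth holds the arm in its home position; pressed more than 0.005 it frees the arm.
- sensor_arm (a joint): Extension (m) of the telescoping arm = its scale reading: 0 home, 0.060 the 60 mm mark, range 0 to 0.100. The scale is on top of the sliding bar, read at the tube's mouth: a stroke every 5 mm, longer every 10 mm, full width at 0, 50 and 100. A spring pulls it home with 3 N at 0, 4.5 N at 0.060, plus 0.7 N friction; let go, it runs back.
- sensor_tip (a point): Lower end of the upright sensor barrel (18 mm diameter), which is clamped to the outer end of the head, 34 mm beyond the head's centre (clamp to 46 mm); 105 mm above the bench, 5 mm over the disc's surface when drawn out. The barrel's top is 177 mm above the bench.
- brake_disc: Steel brake disc, 260 mm in diameter, clamped flat on the spindle at y = -311 mm of the stand; origin at its centre, 95 mm above the bench; braking surface 98 to 130 mm from its centre, top 100 mm above the bench; the clamp nut in the middle reaches 132 mm. Not to be touched by the robot.
- brake_pad: Brake pad 84 x 38 x 11 mm lying on the stand's base plate beside the column. To be left alone.
- caliper: Black brake caliper, about 75 x 136 x 56 mm, on the bench beyond the stand. To be left alone.
- wrench: Combination wrench 190 mm long, flat on the bench beside the column end of the stand, below the arrest lever's knob. To be left alone.
- screwdriver: Screwdriver 210 mm long, lying on the bench to the robot's right. To be left alone.
- bolt_bowl: Steel bowl, 100 mm in diameter and 38 mm high, on the bench left of the stand. To be left alone.
- spray_can: Small spray can, 52 mm in diameter and 140 mm high, on the bench to the robot's right. To be left alone.
- sprocket: Steel sprocket 136 mm in diameter, flat on the bench beyond the stand. To be left alone.

How it is judged (in metres and radians):
On the way, in this order (a step that is already met when the one before it is completed fails the run):
1. the arrest lever is thrown over and frees the boom, which is still parked (value of joint arrest above 0.36 rad and value of joint boom above 0.6 rad), for 0.1 s.
2. the boom is swung against its stop, the telescoping arm still home (value of joint boom below 0.06 rad and value of joint arrest above 0.2 rad and value of joint sensor_arm below 0.012 m), for 0.1 s.
3. the arrest lever is back home and locks the boom, the telescoping arm still home (value of joint arrest below 0.1 rad and value of joint boom below 0.06 rad and value of joint sensor_arm below 0.012 m), for 0.1 s.
4. the lock button is squeezed in (value of joint lock_button above 0.0045 m), for 0.1 s.
At the end, for the whole second after the job is handed in: The telescoping arm stands at 60 mm on its scale within 4 mm and the fingers grip its head (more than 3 N) through the last second; the boom is against its stop (below 0.06 rad) and the arrest lever is home (below 0.1 rad) (value of joint sensor_arm between 0.056 and 0.064 m and value of joint boom below 0.06 rad and value of joint arrest below 0.1 rad and contact force between the fingers and sensor_arm above 3 N); the arm keeps its last pose, push and grip.
It fails at once if the robot touches the brake disc (contact force between any of the arm, the fingers and brake_disc above 1 N).
It fails at once if a tool or part lying around is moved by more than 30 mm (distance of any of brake_pad, caliper, wrench, screwdriver, bolt_bowl, spray_can, sprocket from where it was at the start of the episode above 0.03 m).
It also fails if it takes over 66 s, if anything falls off the work surface, if the arm or the gripper's body presses on something with over 40 N, if the wrist force passes 120 N, or if a joint passes its speed limit or range.

## Working session

There is one attempt and no reset: what is moved stays moved. The work goes in short steps, Python scripts to look and compute and a tool call to move; the robot and the scene stay as the last step left them, time stands still between calls to the robot, and variables do not carry over. Pictures are saved under pics/ and viewed, at most 10 in all, crops included, and the job is handed in when it is done.

Besides the shell and the picture viewer there is one more tool, called after "Emit:" as name([rows], argument=value, ...), one row to a line, values as JSON. servo_tool: Moves the arm, as the interface text tells. Its arguments: {"type":"object","properties":{"slide":{"type":"array"},"spin":{"type":"array"},"grip":{"type":"array"}},"required":["slide","spin","grip"]}

```bash
mkdir -p pics; python3 - <<'E'
from station import *
import cv2,numpy as np
s=sense();print(s['time_s'],s['tcp_pos'],np.round(s['ee_rot'],3).tolist(),s['gripper_width'],finger_overhang)
for c in ['scene','side']:
    d=capture(c);cv2.imwrite(f'pics/{c}0.png',d['pixels'])
    for t in ['stand','boom_pivot','arrest_pivot','arrest_knob','head','sensor_tip','brake_disc']:
        r=tip_of(t,c)
        print(c,t,[(np.round(q['point'],4).tolist(),round(q['conf'],2)) for q in r[:2]])
E
```

```text
0.0 [6.24468332e-01 1.39425177e-05 2.46476320e-01] [[-0.0, -1.0, -0.002], [-1.0, 0.0, -0.0], [0.0, 0.002, -1.0]] 0.9980702214195529 0.025
scene stand [([0.5764, 0.1943, -0.0033], 0.8), ([0.7816, 0.0822, 0.0011], 0.63)]
scene boom_pivot [([0.5699, 0.1978, 0.1526], 0.73)]
scene arrest_pivot [([0.5564, 0.2568, 0.115], 0.82)]
scene arrest_knob [([0.487, 0.3088, 0.1445], 0.89)]
scene head [([0.4945, 0.1241, 0.1564], 0.86)]
scene sensor_tip [([0.5753, -0.4993, 0.0009], 0.68), ([0.4658, 0.1063, 0.1086], 0.59)]
scene brake_disc [([0.6157, -0.1121, 0.0957], 0.71)]
side stand [([0.5779, 0.198, -0.0013], 0.65)]
side boom_pivot [([0.575, 0.1947, 0.1528], 0.92)]
side arrest_pivot [([0.5573, 0.2557, 0.1152], 0.7)]
side arrest_knob [([0.4854, 0.309, 0.1486], 0.8)]
side head [([0.4966, 0.1296, 0.1524], 0.75)]
side sensor_tip []
side brake_disc [([0.6162, -0.1097, 0.0926], 0.6)]
```

```bash
cat > fit.py <<'E'
import numpy as np
from scipy.optimize import least_squares
P=np.array([[.5764,.1943],[.5779,.198],[.5699,.1978],[.575,.1947],[.5564,.2568],[.5573,.2557],[.487,.3088],[.4854,.309],[.6157,-.1121],[.6162,-.1097]])
k=.09*np.sqrt(.5)
L=np.array([[0,0]]*4+[[-.0035,.06]]*2+[[-.0035-k,.06+k]]*2+[[0,-.311]]*2)
def R(t):c,s=np.cos(t),np.sin(t);return np.array([[c,-s],[s,c]])
f=lambda v:((L@R(v[2]).T+v[:2])-P).ravel()
sol=least_squares(f,[.57,.19,.14]);x0,y0,th=sol.x
W=lambda p:R(th)@np.array(p)+[x0,y0]
def knob(a):b=np.deg2rad(135)-a;return W([-.0035+.09*np.cos(b),.06+.09*np.sin(b)])
def head(q,r=.103):return W([-r*np.sin(q),-r*np.cos(q)])
E
python3 - <<'E'
from fit import *
print(x0,y0,np.degrees(th),np.abs(sol.fun).max())
for a in (0,.2,.4,.5,.6):print(a,knob(a))
for h in ([.4945,.1241],[.4966,.1296]):
  d=R(th).T@(np.array(h)-[x0,y0]);print('q',np.arctan2(-d[0],-d[1]),np.hypot(*d))
for q in (1.1,.8,.6,.4,.2,0):print(q,head(q))
print(head(0,.163))
E
```

```text
0.5720029738297391 0.19658225468665128 8.341879732551165 0.005897026170260888
0 [0.48763613 0.30917318]
0.2 [0.49975051 0.32244584]
0.4 [0.51426027 0.33304717]
0.5 [0.52223578 0.33720936]
0.6 [0.53058696 0.34055453]
q 0.96445369288392 0.10611497630831287
q 0.9900630237286391 0.10085747818221383
1.1 [0.48795797 0.13703868]
0.8 [0.50930804 0.11486111]
0.6 [0.52679325 0.10403453]
0.4 [0.54608083 0.09689754]
0.2 [0.56640184 0.09373466]
0 [0.58694616 0.09467199]
[0.59565092 0.03530679]
```

View pics/scene0.png

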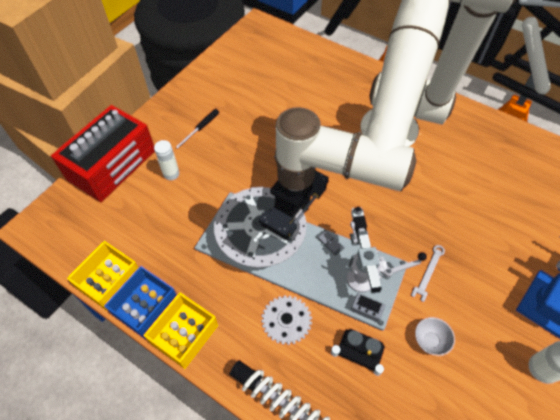

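View pics/side0.png

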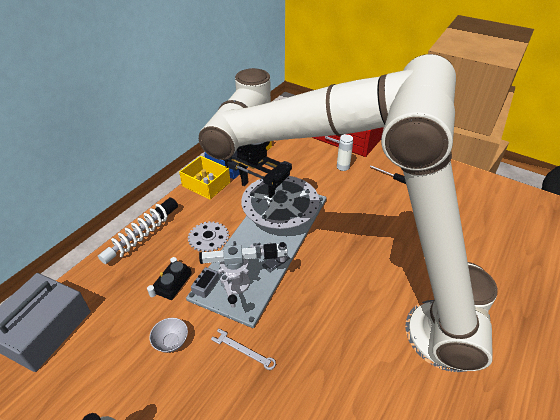

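The scene picture shows the boom parked towards the robot, with its head at about (360,215) and the knob at (422,257). The fit agrees with the networks to within about 6 mm. I'll move towards the knob.

Emit:
servo_tool([
  [-0.17,0.075,0],
  [-0.17,0.075,0],
  [-0.17,0.075,0],
  [-0.17,0.075,0],
  [-0.17,0.075,0],
], spin=[-7,-14,-21,-28,-35], grip=[0.4,0.4,0.4,0.4,0.4])

```text
time_s: 1.22
tcp_pos: [0.5483, 0.1732, 0.2478]
ee_rot: [[0.581, -0.814, 0.0], [-0.814, -0.581, 0.001], [-0.001, -0.001, -1.0]]
wrist_force: [0.1, -1.0, 0.5]
gripper_width: 0.708
gripper_force: 0.0
```

```bash
cat > go.py <<'E'
from fit import *
from station import *
def to(xyz,yaw=None):
    "slide and spin from the measured pose to a world target; yaw = angle of tool y, deg"
    s=sense();r=np.array(s['ee_rot']);y=np.degrees(np.arctan2(r[1,1],r[0,1]))
    d=0 if yaw is None else -((yaw-y+90)%180-90)
    print('t',round(s['time_s'],2),'tcp',np.round(s['tcp_pos'],4),'yaw',round(y,1),'F',np.round(s['wrist_force'],1),'w',round(s['gripper_width']*87,1))
    print('slide',np.round(r.T@(np.array(xyz)-s['tcp_pos']),4),'spin',round(d,1))
E
python3 -c "
from go import *
to([*knob(0),.2465],39)"
```

```text
t 1.22 tcp [0.5483 0.1732 0.2478] yaw -144.5 F [ 0.1 -1.   0.5] w 61.6
slide [-0.1459 -0.0295  0.0014] spin -3.5
```

Emit:
servo_tool([
  [-0.04,-0.008,0],
  [-0.08,-0.016,0],
  [-0.12,-0.024,0],
  [-0.146,-0.03,0],
  [-0.146,-0.03,0],
], spin=[-2,-4,-4,-4,-4], grip=[0.4,0.4,0.4,0.4,0.4])

```text
time_s: 1.63
tcp_pos: [0.4892, 0.3111, 0.2476]
ee_rot: [[0.634, -0.774, 0.001], [-0.774, -0.634, 0.001], [-0.001, -0.001, -1.0]]
wrist_force: [-0.2, -0.1, 0.5]
gripper_width: 0.601
gripper_force: 0.0
```

```bash
python3 - <<'E'
from go import *
import cv2
d=capture('wrist');cv2.imwrite('pics/w1.png',d['pixels'])
for t in ['arrest_knob','arrest_pivot','head','boom_pivot']:
    for f in (tip_of,):
        print(t,[(np.round(q['point'],4).tolist(),round(q['conf'],2)) for q in f(t,'wrist')[:2]])
d=capture('side');print([(np.round(q['point'],4).tolist(),round(q['conf'],2)) for q in tip_of('arrest_knob','side')[:2]])
to([*knob(0),.152],39)
E
```

```text
arrest_knob [([0.4866, 0.3071, 0.1441], 0.63)]
arrest_pivot []
head [([0.4952, 0.1278, 0.1501], 0.81)]
boom_pivot [([0.5719, 0.1933, 0.1538], 0.74)]
[([0.4838, 0.3083, 0.1496], 0.6)]
t 1.98 tcp [0.4913 0.3058 0.2476] yaw -141.1 F [-0.3 -0.4  0.2] w 52.2
slide [-0.0049  0.0007  0.0956] spin -0.1
```

View pics/w1.png

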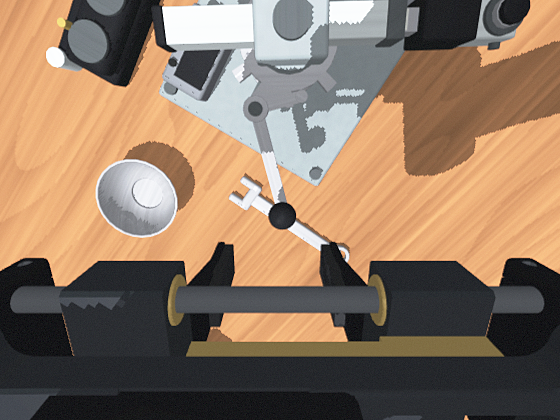

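The wrist view shows the knob at (282,215), centred between the fingers at about x=278. The lever and the wrench are below it. I'll descend so the fingers cage the knob.

Emit:
servo_tool([
  [-0.004,0.001,0.03],
  [-0.004,0.001,0.06],
  [-0.004,0.001,0.085],
  [-0.004,0.001,0.096],
  [-0.004,0.001,0.096],
], spin=[0,0,0,0,0], grip=[0.4,0.4,0.4,0.5,0.64])

```text
time_s: 2.4
tcp_pos: [0.4867, 0.3074, 0.1488]
ee_rot: [[0.628, -0.778, -0.004], [-0.778, -0.628, -0.004], [0.001, 0.006, -1.0]]
wrist_force: [0.7, -0.3, -0.8]
gripper_width: 0.519
gripper_force: 0.0
```

```bash
python3 -c "
from go import *
for a in (.15,.3,.45,.55):to([*knob(a),.152],39)"
```

```text
t 2.4 tcp [0.4867 0.3074 0.1488] yaw -141.1 F [ 0.7 -0.3 -0.8] w 45.2
slide [-0.0031 -0.0151 -0.0033] spin -0.1
t 2.4 tcp [0.4867 0.3074 0.1488] yaw -141.1 F [ 0.7 -0.3 -0.8] w 45.2
slide [-0.0035 -0.0286 -0.0034] spin -0.1
t 2.4 tcp [0.4867 0.3074 0.1488] yaw -141.1 F [ 0.7 -0.3 -0.8] w 45.2
slide [-0.0018 -0.042  -0.0035] spin -0.1
t 2.4 tcp [0.4867 0.3074 0.1488] yaw -141.1 F [ 0.7 -0.3 -0.8] w 45.2
slide [ 0.0004 -0.0507 -0.0035] spin -0.1
```

Emit:
servo_tool([
  [-0.001,0,-0.002],
  [-0.003,-0.012,-0.002],
  [-0.003,-0.024,-0.002],
  [-0.002,-0.036,-0.002],
  [-0.001,-0.044,-0.002],
], spin=[0,0,0,0,0], grip=[0.64,0.64,0.64,0.64,0.64])

```text
time_s: 2.82
tcp_pos: [0.5226, 0.3391, 0.1561]
ee_rot: [[0.63, -0.777, 0.003], [-0.777, -0.63, 0.003], [-0.0, -0.004, -1.0]]
wrist_force: [-0.8, 0.1, 0.9]
gripper_width: 0.367
gripper_force: 0.4
```

Emit:
servo_tool([
  [0.001,-0.006,0],
  [0.001,-0.008,0],
  [0.001,-0.008,0],
  [0.001,-0.008,0],
  [0.001,-0.008,0],
], spin=[0,0,0,0,0], grip=[0.64,0.64,0.64,0.64,0.64])

```text
time_s: 3.23
tcp_pos: [0.5278, 0.3419, 0.1538]
ee_rot: [[0.629, -0.777, 0.0], [-0.777, -0.629, 0.0], [-0.0, -0.0, -1.0]]
wrist_force: [0.0, 0.5, -0.4]
gripper_width: 0.361
gripper_force: 0.0
```

```bash
python3 - <<'E'
from go import *
for c in ('scene','side','wrist'):
    d=capture(c)
    print(c,[(np.round(q['point'],4).tolist(),round(q['conf'],2)) for q in tip_of('arrest_knob',c)[:1]],[(np.round(q['point'],4).tolist(),round(q['conf'],2)) for q in tip_of('head',c)[:1]])
to([*knob(.5),.152],39)
E
```

```text
scene [([0.5302, 0.3406, 0.1455], 0.54)] [([0.4671, 0.106, 0.1064], 0.74)]
side [([0.7788, 0.0866, -0.0028], 0.28)] []
wrist [([0.5251, 0.338, 0.1461], 0.77)] []
t 3.68 tcp [0.5279 0.342  0.1535] yaw -141.0 F [ 0.5 -0.8  0.2] w 31.2
slide [0.0002 0.0074 0.0015] spin 0.0
```

Emit:
servo_tool([
  [0,0,-0.03],
  [0,0,-0.06],
  [0,0,-0.09],
  [0,0,-0.09],
  [0,0,-0.09],
], spin=[0,7,14,21,28], grip=[0.5,0.4,0.2,0.2,0.2])

```text
time_s: 4.1
tcp_pos: [0.5287, 0.3428, 0.2465]
ee_rot: [[0.185, -0.983, 0.004], [-0.983, -0.185, 0.004], [-0.003, -0.005, -1.0]]
wrist_force: [-0.2, 0.1, -1.0]
gripper_width: 0.658
gripper_force: 0.0
```

Emit:
servo_tool([
  [0.03,0,0],
  [0.06,0,0],
  [0.09,0,0],
  [0.12,0,0],
  [0.15,0,0],
], spin=[7,14,21,28,35], grip=[0.2,0.2,0.2,0.2,0.2])

```text
time_s: 4.52
tcp_pos: [0.5565, 0.1935, 0.2436]
ee_rot: [[-0.412, -0.911, 0.0], [-0.911, 0.412, 0.0], [-0.0, -0.0, -1.0]]
wrist_force: [0.6, 0.6, 0.1]
gripper_width: 0.797
gripper_force: 0.0
```

```bash
python3 - <<'E'
from go import *
for c in ('scene','side','wrist'):
    d=capture(c)
    for t in ('head','boom_pivot'):
        print(c,t,[(np.round(q['point'],4).tolist(),round(q['conf'],2)) for q in tip_of(t,c)[:1]])
to([*head(1.0),.2465],8.34-57.3)
E
```

```text
scene head [([0.4927, 0.1263, 0.1543], 0.47)]
scene boom_pivot [([0.5738, 0.1981, 0.1519], 0.79)]
side head [([0.4976, 0.1282, 0.1539], 0.55)]
side boom_pivot [([0.5709, 0.1929, 0.1557], 0.95)]
wrist head [([0.4941, 0.1281, 0.1524], 0.95)]
wrist boom_pivot [([0.5718, 0.1925, 0.1556], 0.69)]
t 4.97 tcp [0.5564 0.1958 0.2434] yaw 156.1 F [ 0.2 -1.1 -0. ] w 69.5
slide [ 0.0863  0.0297 -0.0031] spin 25.1
```

Emit:
servo_tool([
  [0.03,0.01,0],
  [0.06,0.02,0],
  [0.086,0.03,0],
  [0.086,0.03,0],
  [0.086,0.03,0],
], spin=[7,14,21,25,25], grip=[0.2,0.2,0.2,0.2,0.2])

```text
time_s: 5.38
tcp_pos: [0.4934, 0.1282, 0.2441]
ee_rot: [[-0.755, -0.656, 0.001], [-0.656, 0.755, 0.0], [-0.001, -0.0, -1.0]]
wrist_force: [0.8, 0.1, 0.3]
gripper_width: 0.797
gripper_force: 0.0
```

```bash
python3 - <<'E'
from go import *
import cv2
d=capture('wrist');cv2.imwrite('pics/w2.png',d['pixels'])
for t in ('head',):
        print(t,[(np.round(q['point'],4).tolist(),round(q['conf'],2)) for q in tip_of(t,'wrist')[:1]])
to([*head(1.0),.158],8.34-57.3)
E
```

```text
head [([0.4963, 0.1297, 0.1505], 0.83)]
t 5.48 tcp [0.4945 0.1292 0.2439] yaw 131.2 F [-1.2 -0.3 -0.4] w 69.9
slide [ 0.0004 -0.      0.0859] spin 0.1
```

View pics/w2.png

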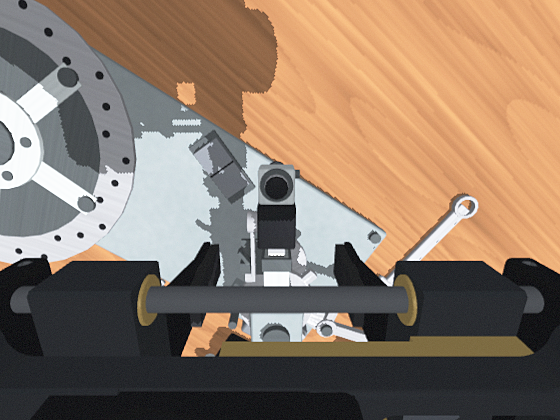

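The head at (277,227) is centred between the fingers, with the barrel at (276,185). I'll descend and swing along the arc about the column.

Emit:
servo_tool([
  [0,0,0.03],
  [0,0,0.06],
  [0,0,0.08],
  [0,0,0.086],
  [0,0,0.086],
], spin=[0,0,0,0,0], grip=[0.2,0.2,0.2,0.25,0.35])

```text
time_s: 5.9
tcp_pos: [0.4939, 0.1287, 0.1558]
ee_rot: [[-0.753, -0.657, -0.003], [-0.657, 0.754, -0.002], [0.004, 0.001, -1.0]]
wrist_force: [-0.3, 0.2, 0.3]
gripper_width: 0.732
gripper_force: 0.0
```

Emit:
servo_tool([
  [-0.001,-0.0126,0],
  [-0.003,-0.025,0],
  [-0.007,-0.037,0],
  [-0.012,-0.048,0],
  [-0.0186,-0.059,0],
], spin=[-7,-14,-21,-28,-35], grip=[0.37,0.37,0.37,0.37,0.37])

```text
time_s: 6.32
tcp_pos: [0.5476, 0.0964, 0.1588]
ee_rot: [[-0.235, -0.972, 0.001], [-0.972, 0.235, 0.001], [-0.001, -0.0, -1.0]]
wrist_force: [-2.4, 0.7, -1.1]
gripper_width: 0.638
gripper_force: 0.9
```

```bash
python3 - <<'E'
from go import *
for c in ('scene','side'):
    d=capture(c)
    print(c,[(np.round(q['point'],4).tolist(),round(q['conf'],2)) for q in tip_of('head',c)[:1]])
to([*head(0.2),.158],8.34-.2*57.3)
to([*head(0),.158],8.34)
E
```

```text
scene [([0.5386, 0.0972, 0.1516], 0.55)]
side [([0.5429, 0.0982, 0.155], 0.6)]
t 6.52 tcp [0.5476 0.0965 0.1586] yaw 165.8 F [-0.8 -0.2 -0.2] w 55.2
slide [-0.0019 -0.0189  0.0006] spin -11.0
t 6.52 tcp [0.5476 0.0965 0.1586] yaw 165.8 F [-0.8 -0.2 -0.2] w 55.2
slide [-0.0078 -0.0386  0.0006] spin -22.5
```

Emit:
servo_tool([
  [-0.001,-0.012,0],
  [-0.003,-0.024,0],
  [-0.007,-0.036,0],
  [-0.01,-0.043,0],
  [-0.0115,-0.047,0],
], spin=[-6,-12,-18,-22.5,-22.5], grip=[0.37,0.37,0.37,0.37,0.37])

```text
time_s: 6.93
tcp_pos: [0.5954, 0.0961, 0.158]
ee_rot: [[0.148, -0.989, -0.0], [-0.989, -0.148, -0.0], [0.0, 0.0, -1.0]]
wrist_force: [-1.3, -2.1, -0.4]
gripper_width: 0.634
gripper_force: 0.6
```

Emit:
servo_tool([
  [0,-0.002,0],
  [0,-0.004,0],
  [0,-0.004,0],
  [0,-0.004,0],
  [0,-0.004,0],
], spin=[0,0,0,0,0], grip=[0.37,0.37,0.37,0.37,0.37])

```text
time_s: 7.35
tcp_pos: [0.5992, 0.0967, 0.1578]
ee_rot: [[0.147, -0.989, 0.001], [-0.989, -0.147, 0.0], [-0.0, -0.001, -1.0]]
wrist_force: [-0.2, 1.0, 0.0]
gripper_width: 0.632
gripper_force: 0.2
```

```bash
python3 - <<'E'
from go import *
for c in ('scene','side'):
    d=capture(c)
    print(c,[(np.round(q['point'],4).tolist(),round(q['conf'],2)) for q in tip_of('head',c)[:1]])
to([*head(0),.158],8.34);print(head(0))
E
```

```text
scene []
side [([0.5882, 0.0944, 0.1517], 0.47)]
t 7.55 tcp [0.5992 0.0966 0.1577] yaw -171.5 F [-1.3  0.8  0.3] w 54.9
slide [ 0.0001  0.0124 -0.0003] spin 0.1
[0.58694616 0.09467199]
```

Emit:
servo_tool([
  [0,-0.001,0],
  [0,-0.002,0],
  [0,-0.003,0],
  [0,-0.004,0],
  [0,-0.004,0],
], spin=[0,0,0,0,0], grip=[0.37,0.37,0.37,0.37,0.37])

```text
time_s: 7.97
tcp_pos: [0.6005, 0.0966, 0.1573]
ee_rot: [[0.147, -0.989, -0.007], [-0.989, -0.147, -0.002], [0.001, 0.007, -1.0]]
wrist_force: [-7.9, 1.1, 5.3]
gripper_width: 0.632
gripper_force: 3.9
```

Emit:
servo_tool([
  [0,-0.001,0],
  [0,-0.002,0],
  [0,-0.002,0],
  [0,-0.002,0],
  [0,-0.002,0],
], spin=[0,0,0,0,0], grip=[0.37,0.37,0.37,0.37,0.37])

```text
time_s: 8.38
tcp_pos: [0.6007, 0.0966, 0.1572]
ee_rot: [[0.147, -0.989, -0.011], [-0.989, -0.147, -0.002], [0.001, 0.011, -1.0]]
wrist_force: [-11.5, 1.1, 8.3]
gripper_width: 0.627
gripper_force: 5.8
```

The wrist force rose to 12 N, so the boom is on its stop. I'll back off, lift and return to the knob.

Emit:
servo_tool([
  [0,0.01,0],
  [0,0.013,0],
  [0,0.013,-0.03],
  [0,0.013,-0.06],
  [0,0.013,-0.088],
], spin=[0,0,0,0,0], grip=[0.37,0.37,0.37,0.37,0.37])

```text
time_s: 8.8
tcp_pos: [0.593, 0.0954, 0.2469]
ee_rot: [[0.148, -0.989, 0.001], [-0.989, -0.148, -0.0], [0.0, -0.001, -1.0]]
wrist_force: [1.7, 0.1, 0.1]
gripper_width: 0.631
gripper_force: 0.0
```

Emit:
servo_tool([
  [-0.035,0,0],
  [-0.07,0,0],
  [-0.1,0,0],
  [-0.13,0,0],
  [-0.16,0,0],
], spin=[-6,-12,-18,-24,-30], grip=[0.37,0.4,0.4,0.4,0.4])

```text
time_s: 9.22
tcp_pos: [0.569, 0.2553, 0.2458]
ee_rot: [[0.626, -0.779, 0.002], [-0.779, -0.626, 0.001], [0.0, -0.002, -1.0]]
wrist_force: [1.8, 0.0, -0.1]
gripper_width: 0.605
gripper_force: 0.0
```

```bash
python3 - <<'E'
from go import *
for c in ('scene','side','wrist'):
    d=capture(c)
    for t in ('head','arrest_knob'):
        print(c,t,[(np.round(q['point'],4).tolist(),round(q['conf'],2)) for q in tip_of(t,c)[:1]])
to([*knob(.54),.2465],39);print(knob(.54),head(0))
E
```

```text
scene head [([0.5869, 0.0891, 0.1501], 0.81)]
scene arrest_knob [([0.5307, 0.336, 0.1446], 0.68)]
side head [([0.5904, 0.0954, 0.156], 0.71)]
side arrest_knob [([0.5248, 0.3387, 0.1474], 0.58)]
wrist head [([0.5886, 0.0936, 0.1499], 0.93)]
wrist arrest_knob [([0.5286, 0.3383, 0.1444], 0.95)]
t 9.67 tcp [0.569  0.2527 0.2457] yaw -141.6 F [ 0.1 -0.2 -0.5] w 52.2
slide [-0.0944 -0.0193 -0.0008] spin -0.6
[0.52553577 0.33864753] [0.58694616 0.09467199]
```

Emit:
servo_tool([
  [-0.035,-0.008,0],
  [-0.07,-0.016,0],
  [-0.093,-0.021,0],
  [-0.093,-0.021,0.02],
  [-0.093,-0.021,0.04],
], spin=[0,0,0,0,0], grip=[0.4,0.4,0.4,0.4,0.4])

```text
time_s: 10.08
tcp_pos: [0.5275, 0.3409, 0.2067]
ee_rot: [[0.623, -0.782, 0.003], [-0.782, -0.623, 0.003], [-0.0, -0.004, -1.0]]
wrist_force: [0.9, 0.2, -0.5]
gripper_width: 0.596
gripper_force: 0.0
```

Emit:
servo_tool([
  [0,0,0.02],
  [0,0,0.04],
  [0,0,0.053],
  [0,0,0.053],
  [0,0,0.053],
], spin=[0,0,0,0,0], grip=[0.4,0.4,0.4,0.5,0.64])

```text
time_s: 10.5
tcp_pos: [0.5275, 0.3388, 0.1523]
ee_rot: [[0.622, -0.783, -0.001], [-0.783, -0.622, -0.001], [0.001, 0.001, -1.0]]
wrist_force: [0.2, 1.8, -0.1]
gripper_width: 0.523
gripper_force: 0.0
```

```bash
python3 - <<'E'
from go import *
for a in (.4,.25,.1,0):to([*knob(a),.152],39)
E
```

```text
t 10.5 tcp [0.5275 0.3388 0.1523] yaw -141.6 F [ 0.2  1.8 -0.1] w 45.5
slide [-0.0038  0.014   0.0003] spin -0.6
t 10.5 tcp [0.5275 0.3388 0.1523] yaw -141.6 F [ 0.2  1.8 -0.1] w 45.5
slide [-0.0046  0.0274  0.0003] spin -0.6
t 10.5 tcp [0.5275 0.3388 0.1523] yaw -141.6 F [ 0.2  1.8 -0.1] w 45.5
slide [-0.0035  0.0409  0.0003] spin -0.6
t 10.5 tcp [0.5275 0.3388 0.1523] yaw -141.6 F [ 0.2  1.8 -0.1] w 45.5
slide [-0.0016  0.0497  0.0003] spin -0.6
```

Now I'll push the lever home, going 3.5 mm further to take up the cage slack.

Emit:
servo_tool([
  [-0.002,0,0],
  [-0.004,0.014,0],
  [-0.0045,0.026,0],
  [-0.004,0.038,0],
  [-0.002,0.047,0],
], spin=[0,0,0,0,0], grip=[0.64,0.64,0.64,0.64,0.64])

```text
time_s: 10.92
tcp_pos: [0.4894, 0.3125, 0.1545]
ee_rot: [[0.623, -0.782, 0.003], [-0.782, -0.623, 0.003], [-0.001, -0.005, -1.0]]
wrist_force: [-0.1, 1.4, 0.4]
gripper_width: 0.363
gripper_force: 0.5
```

Emit:
servo_tool([
  [0,0.002,0],
  [0,0.004,0],
  [0,0.006,0],
  [0,0.007,0],
  [0,0.007,0],
], spin=[0,0,0,0,0], grip=[0.64,0.64,0.64,0.64,0.64])

```text
time_s: 11.33
tcp_pos: [0.4839, 0.3076, 0.1526]
ee_rot: [[0.622, -0.783, 0.0], [-0.783, -0.622, 0.0], [0.0, -0.0, -1.0]]
wrist_force: [-0.3, 1.2, 0.3]
gripper_width: 0.364
gripper_force: 0.3
```

```bash
python3 - <<'E'
from go import *
for c in ('scene','side','wrist'):
    d=capture(c)
    for t in ('head','arrest_knob'):
        print(c,t,[(np.round(q['point'],4).tolist(),round(q['conf'],2)) for q in tip_of(t,c)[:1]])
to([*knob(0),.152],39);print(knob(0))
E
```

```text
scene head [([0.5868, 0.0901, 0.1537], 0.79)]
scene arrest_knob [([0.4906, 0.3115, 0.1467], 0.46)]
side head [([0.5909, 0.0944, 0.1558], 0.61)]
side arrest_knob [([0.7793, 0.0847, -0.005], 0.37)]
wrist head []
wrist arrest_knob [([0.4867, 0.3085, 0.1439], 0.58)]
t 11.78 tcp [0.4837 0.3075 0.1524] yaw -141.5 F [ 1.1  0.2 -0.9] w 31.2
slide [ 0.0011 -0.0041  0.0004] spin -0.5
[0.48763613 0.30917318]
```

Now press until the force rises.

Emit:
servo_tool([
  [0,0.001,0],
  [0,0.002,0],
  [0,0.003,0],
  [0,0.003,0],
  [0,0.003,0],
], spin=[0,0,0,0,0], grip=[0.64,0.64,0.64,0.64,0.64])

```text
time_s: 12.2
tcp_pos: [0.4823, 0.3063, 0.1526]
ee_rot: [[0.623, -0.782, 0.002], [-0.783, -0.623, 0.002], [0.0, -0.003, -1.0]]
wrist_force: [4.2, 1.8, -2.5]
gripper_width: 0.365
gripper_force: 2.4
```

Emit:
servo_tool([
  [0,0.001,0],
  [0,0.002,0],
  [0,0.003,0],
  [0,0.003,0],
  [0,0.003,0],
], spin=[0,0,0,0,0], grip=[0.64,0.64,0.64,0.64,0.64])

```text
time_s: 12.62
tcp_pos: [0.482, 0.3061, 0.1527]
ee_rot: [[0.623, -0.782, 0.007], [-0.782, -0.623, 0.006], [-0.0, -0.009, -1.0]]
wrist_force: [11.5, 4.0, -7.6]
gripper_width: 0.362
gripper_force: 5.4
```

The lever is hard against its home stop. Back to the head.

Emit:
servo_tool([
  [0,-0.005,0],
  [0,-0.008,0],
  [0,-0.008,-0.03],
  [0,-0.008,-0.06],
  [0,-0.008,-0.09],
], spin=[0,0,0,0,0], grip=[0.6,0.6,0.4,0.2,0.1])

```text
time_s: 13.03
tcp_pos: [0.4844, 0.3081, 0.2429]
ee_rot: [[0.623, -0.783, -0.003], [-0.783, -0.623, -0.003], [0.0, 0.004, -1.0]]
wrist_force: [1.0, -0.1, 0.2]
gripper_width: 0.541
gripper_force: 0.0
```

Emit:
servo_tool([
  [0.03,0,0],
  [0.06,0,0],
  [0.09,0,0],
  [0.12,0,0],
  [0.15,0,0],
], spin=[6,12,18,24,30], grip=[0.1,0.1,0.1,0.1,0.1])

```text
time_s: 13.45
tcp_pos: [0.5785, 0.1901, 0.2425]
ee_rot: [[0.143, -0.99, -0.002], [-0.99, -0.143, -0.0], [0.0, 0.002, -1.0]]
wrist_force: [0.7, 0.1, 0.5]
gripper_width: 0.872
gripper_force: 0.0
```

```bash
python3 - <<'E'
from go import *
for c in ('scene','side','wrist'):
    d=capture(c)
    for t in ('head','arrest_knob'):
        print(c,t,[(np.round(q['point'],4).tolist(),round(q['conf'],2)) for q in tip_of(t,c)[:1]])
to([*head(0),.2465],8.34);print(knob(0),head(0))
E
```

```text
scene head [([0.5886, 0.0892, 0.1523], 0.69)]
scene arrest_knob [([0.487, 0.3082, 0.1461], 0.47)]
side head [([0.5914, 0.0932, 0.1556], 0.39)]
side arrest_knob [([0.4844, 0.3096, 0.149], 0.66)]
wrist head [([0.5927, 0.0939, 0.1509], 0.65)]
wrist arrest_knob [([0.4865, 0.308, 0.1478], 0.87)]
t 13.9 tcp [0.578  0.1923 0.2427] yaw -171.4 F [-0.1  0.1  0.1] w 78.2
slide [ 0.0979  0.0058 -0.0039] spin 0.3
[0.48763613 0.30917318] [0.58694616 0.09467199]
```

Emit:
servo_tool([
  [0.03,0.001,0],
  [0.06,0.002,0],
  [0.085,0.003,0],
  [0.0985,0.003,0],
  [0.0985,0.003,0],
], spin=[0,0,0,0,0], grip=[0.1,0.1,0.1,0.1,0.1])

```text
time_s: 14.32
tcp_pos: [0.5902, 0.0919, 0.2428]
ee_rot: [[0.146, -0.989, 0.0], [-0.989, -0.146, -0.0], [0.0, 0.0, -1.0]]
wrist_force: [0.1, 0.2, -0.7]
gripper_width: 0.903
gripper_force: 0.0
```

```bash
python3 - <<'E'
from go import *
import cv2
d=capture('wrist');cv2.imwrite('pics/w3.png',d['pixels'])
print([(np.round(q['point'],4).tolist(),round(q['conf'],2)) for q in tip_of('head','wrist')[:1]])
to([*head(0),.158],8.34)
E
```

```text
[([0.5907, 0.0939, 0.1514], 0.86)]
t 14.42 tcp [0.5902 0.0938 0.2427] yaw -171.5 F [ 0.4 -0.7 -0.4] w 77.7
slide [-0.0013  0.0031  0.0847] spin 0.2
```

View pics/w3.png

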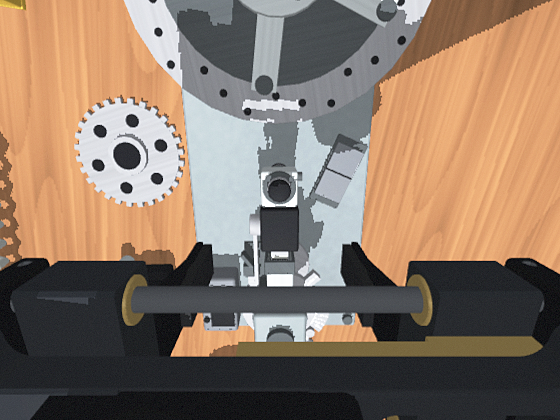

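The boom points at the disc, with the head at (280,228) and its button at (253,225), between the fingers. I'll descend and squeeze.

Emit:
servo_tool([
  [-0.001,0,0.03],
  [-0.001,0,0.06],
  [-0.001,0,0.08],
  [-0.001,0,0.085],
  [-0.001,0,0.085],
], spin=[0,0,0,0,0], grip=[0.1,0.2,0.3,0.5,0.7])

```text
time_s: 14.83
tcp_pos: [0.5893, 0.0953, 0.1559]
ee_rot: [[0.149, -0.989, -0.003], [-0.989, -0.149, -0.002], [0.001, 0.004, -1.0]]
wrist_force: [-0.4, 0.5, 0.5]
gripper_width: 0.679
gripper_force: 0.0
```

Emit:
servo_tool([
  [0,0,0],
  [0,0,0],
  [0,0,0],
  [0,0,0],
  [0,0,0],
], spin=[0,0,0,0,0], grip=[1,1,1,1,1])

```text
time_s: 15.25
tcp_pos: [0.589, 0.0946, 0.1592]
ee_rot: [[0.149, -0.989, -0.002], [-0.989, -0.149, -0.0], [-0.0, 0.002, -1.0]]
wrist_force: [-6.4, 2.6, 6.1]
gripper_width: 0.362
gripper_force: 30.0
```

Emit:
servo_tool([
  [0,0,0],
  [0,0,0],
  [0,0,0],
  [0,0,0],
  [0,0,0],
], spin=[0,0,0,0,0], grip=[1,1,1,1,1])

```text
time_s: 15.67
tcp_pos: [0.589, 0.0946, 0.1592]
ee_rot: [[0.149, -0.989, -0.001], [-0.989, -0.149, 0.0], [-0.0, 0.001, -1.0]]
wrist_force: [-5.1, 2.0, 5.8]
gripper_width: 0.363
gripper_force: 30.0
```

The button is fully in: the opening is 31.6 mm at 30 N. I'll draw the arm out.

Emit:
servo_tool([
  [0.008,0,0],
  [0.018,0,0],
  [0.028,0,0],
  [0.038,0,0],
  [0.046,0,0],
], spin=[0,0,0,0,0], grip=[1,1,1,1,1])

```text
time_s: 16.08
tcp_pos: [0.5961, 0.0494, 0.1592]
ee_rot: [[0.149, -0.989, -0.0], [-0.989, -0.149, 0.001], [-0.001, 0.0, -1.0]]
wrist_force: [-5.8, 4.7, 5.4]
gripper_width: 0.365
gripper_force: 30.0
```

Emit:
servo_tool([
  [0.006,0,0],
  [0.011,0,0],
  [0.014,0,0],
  [0.014,0,0],
  [0.014,0,0],
], spin=[0,0,0,0,0], grip=[1,1,1,1,1])

```text
time_s: 16.5
tcp_pos: [0.5982, 0.0356, 0.1591]
ee_rot: [[0.148, -0.989, -0.001], [-0.989, -0.148, 0.001], [-0.001, 0.0, -1.0]]
wrist_force: [-4.2, 2.6, 5.3]
gripper_width: 0.363
gripper_force: 30.0
```

```bash
python3 - <<'E'
from go import *
import cv2
s=sense();d=s['tcp_pos']-np.array([.589,.0946,.1592]);print(d,np.hypot(*d[:2]),s['gripper_force'])
w=capture('wrist')['pixels'];cv2.imwrite('pics/w4.png',cv2.resize(w[180:360,200:360],None,fx=4,fy=3.3,interpolation=2))
for c in ('scene','side','wrist'):
    if c!='wrist':capture(c)
    for t in ('head','arrest_knob'):
        print(c,t,[(np.round(q['point'],4).tolist(),round(q['conf'],2)) for q in tip_of(t,c)[:1]])
to([*head(0,.163),.158],8.34);print(knob(0),head(0,.163))
E
```

```text
[ 9.24193598e-03 -5.90282686e-02 -9.71609131e-05] 0.05974738383493235 30.002045324072242
scene head [([0.5987, 0.0312, 0.1533], 0.47)]
scene arrest_knob [([0.488, 0.3088, 0.1454], 0.58)]
side head [([0.5986, 0.0358, 0.1533], 0.75)]
side arrest_knob [([0.4855, 0.3071, 0.1456], 0.7)]
wrist head [([0.6005, 0.0335, 0.1501], 0.55)]
wrist arrest_knob []
t 16.95 tcp [0.5982 0.0357 0.1591] yaw -171.4 F [-4.6  2.8  4.7] w 31.6
slide [0.     0.0026 0.0011] spin 0.2
[0.48763613 0.30917318] [0.59565092 0.03530679]
```

View pics/w4.png

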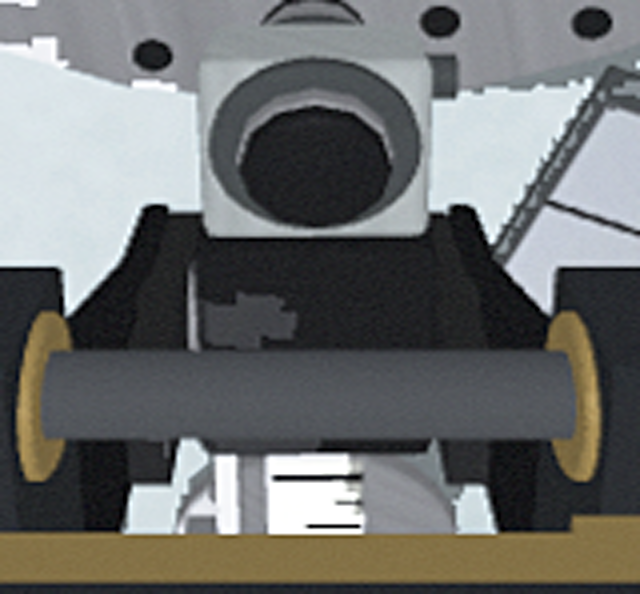

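The wrist crop shows the head firmly between the pads, with scale strokes behind it and the head's front edge at about row 252. I'll check for slip by projecting the expected edge into that view.

```bash
python3 - <<'E'
from go import *
import cv2
w=capture('wrist');H=np.linalg.inv(np.array(w['hand_eye']))
for x in (.014,.016,.018,.020,.022):
    p=H@[x,0,.1591-.168,1];print(x,round(w['fx']*p[0]/p[2]+w['cx']),round(w['fy']*p[1]/p[2]+w['cy'],1))
s=capture('side');R_,t=np.array(s['R']),np.array(s['t'])
m=R_@np.array([*head(0,.09),.16])+t;u,v=int(s['fx']*m[0]/m[2]+s['cx']),int(s['fy']*m[1]/m[2]+s['cy'])
cv2.imwrite('pics/s5.png',cv2.resize(s['pixels'][v-30:v+30,u-40:u+40],None,fx=10,fy=10,interpolation=2))
E
```

```text
0.014 277 265.9
0.016 277 262.1
0.018 277 258.4
0.02 277 254.6
0.022 277 250.8
```

View pics/s5.png

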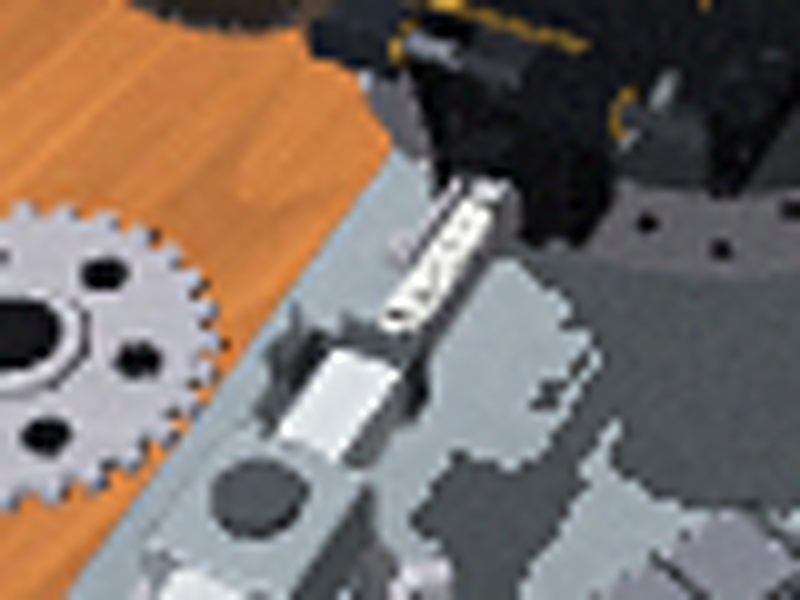

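The projected edge sits 2–3 mm ahead of the TCP in the pulling direction. The spring pulls the other way, so the head has not slipped back. The side view shows the bar drawn out, with a heavy stroke just outside the tube's mouth at (400,315), which fits the 50 mark and a reading of about 60. The measured draw was 59.7 mm, so I'll hand in.

```bash
python3 -c "
from station import *
print(finish_job())"
```

```text
the job is handed in; nothing more can be done
None
```

I handed in the job at about 17 s of robot time, with the boom on its stop, the arrest lever home, and the sensor arm drawn out about 60 mm (59.7 mm measured at the gripper) and still gripped at 30 N; no verdict came back.

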